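# Close the chip holder and hold it shut

### The arm

A 6-joint arm with a two-finger parallel gripper is mounted at the origin on a cart in front of the work surface, level with it; the furniture and walls round the work are solid. World frame = base frame: x ahead of the robot, y to its left, z up, the work surface at z = 0. Lengths are in mm, angles in rad, forces in N, time in s.
With the tool pointing down it reaches from about 375 to 825 mm from the base axis. Payload 5.5 kg.
Tool frame: the origin (TCP) lies on the mounting face of the last link; the fingertips stand 173 mm ahead of it and the grasp point (between the pads) lies 155 mm ahead of it; z points along the fingers, y is the direction in which the jaws open and shut (so a half turn about z gives the same grasp; the last joint's range is limited). The gripper opens to 85 mm and grips with 20 to 120 N. Pads are 22 mm wide; open, the fingers measure 114 mm over their backs; the gripper's body (76 mm by 85 mm) begins 54 mm behind the grasp point. The pads swing forward as they close: fully open they stand 13 mm farther back than shut.
Start: joints at [1.219, 0.314, -0.047, 1.21, 0, 1.571], TCP at [206.75, 563.25, 404.699] pointing down, gripper open.
Joint ranges: [-2.67, 2.67], [-0.69, 1.73], [-1.03, 1.25], [-2.08, 2.16], [-1.42, 1.45], [-3.14, 3.14]. Speed limits (rad/s): [2.39, 2.39, 3.01, 3.14, 3.14, 3.14].

### API

Orientations are given as [roll, pitch, yaw] about the fixed x, y, z axes, in that order (R = Rz(yaw) Ry(pitch) Rx(roll)).
In Python, from bench import observe, snapshot, get_calibration, job_done gives the robot as it stands. The module is installed in compiled form; this text tells all that it offers.
- The arm moves only by the shell command python3 -m crank 'ROWS' [FORCE]. ROWS is JSON, a list of rows, each an object of numbers: "hand": the finger opening in m, from 0 to 0.0854; "tx", "ty", "tz": the shift along the tool's x, y, z in m; "ax", "ay", "az": the turn, a rotation vector about the tool's x, y, z in rad. A call has 1 to 12 rows; each row shifts and turns the pose as measured when the row begins, along the tool's axes as they then stand; what a row does not reach is not made up. A row lasts 1/10 s, in which the tool goes at most 50 mm and 8.59 degrees, less where a joint would pass 70% of its speed; a pose out of reach is approached as far as the arm can. A call with a gripper value outside its range is refused whole. The fingers move at their own pace and stop on an object; FORCE is the grip in N (left out, the last holds). Time passes only in rows, so rows that do not move let the fingers close. It gives the time, the measured TCP pose, the force and the opening at its end, in the units of the state.
- observe(): the state, without advancing time (a new reading comes with each control period).
- snapshot(name): name is "scene" or "top" or "wrist"; returns the picture (420x560x3 uint8, red, green, blue); there is no depth.
- get_calibration(name): a dict with "fov_y" (degrees; the focal length in pixels is half the picture's height over the tangent of half this angle, whatever the lens; pixels are square), "cx", "cy" (the principal point, pixels), "cam_to_world" (4x4, takes a point from camera to world coordinates); the wrist camera has in their place "tool_from_camera" (4x4, takes a point from camera to tool coordinates, whose origin is the TCP and whose axes are the flange's). Camera axes: x right, y down, z forward; pixel columns grow to the right and rows downward; lengths in mm; the calibration is good to about 2 mm. A picture is of the moment at which its call begins: read the wrist's pose just before it. get_calibration takes no time and is no camera call.
- job_done(): hands the job in, once; it reports no verdict.
The state is a dict: "clock": time; "q": joint angles; "joint_velocities": joint speeds; "joint_efforts": joint torques, N m; "tool_pos": TCP position; "ee_rot": TCP orientation; "wrist_force": force on the tool from outside, world axes, zero at the start; "moment": the same for the moment, N m; "gripper_width": finger opening in mm.
Only numpy, scipy, OpenCV 4.12 (cv2) and the standard library are available. Lean on these libraries where they do the work, as an engineer would, in place of code of your own. Each camera call takes 0.05 s, during which the arm holds its last target.

### The job

Close the split chip holder: pick up its loose blue upper half by the black handle, turn it so that the yellow-marked ends of both halves match, and lower it gently, not dropping it, over the two dowels of the aluminium lower half. Then press it down, firmly but slowly, against the sprung chip table until the two halves meet flat all round, and finish while still holding it pressed shut (the springs lift it again if you let go). Leave the other things on the bench where they are.

Things in the scene. Friction and masses are not known exactly. Their poses are not given: they have to be found in the camera images.
- base: Lower half of the chip holder, fixed to the bench, on the left or right, turned up to 30 degrees: aluminium block (72 x 128 mm in x, y) on a dark foot plate (100 x 156 x 8 mm); its flat top face (the land) is 38 mm above the bench. Origin under the centre at bench level, z up; +y points to the end with the yellow stripe. Two steel dowels stand up from the land.
- dowel_big (a point): Foot of the thick dowel, on its axis at land height, at y = +42 mm of the lower half (yellow end). The dowel is 14 mm in diameter and 18 mm tall: 12 mm straight, then tapering to 8 mm.
- dowel_small (a point): Foot of the thin dowel, on its axis at land height, at y = -42 mm of the lower half. The dowel is 10 mm in diameter and 18 mm tall: 12 mm straight, then tapering to 4 mm.
- platen (a joint): Sprung black chip table (38 x 48 mm) with a glass chip on it, in the middle of the lower half. 0: up, the chip standing 5 mm proud of the land; grows as it is pressed down (m); 0.005: flush, halves closed. Pushes up with 6 N at 0 and 11 N at 0.005, more than the upper half's weight.
- upper: Loose upper half, 0.28 kg (varies by a quarter), turned up to 35 degrees: blue plate 68 x 124 x 20 mm (x, y, z) lying flat on the bench, underside down. Origin at the centre of its underside, z up; +y points to the end with the yellow stripe. A black handle block stands on its middle; two through holes fit the dowels one way round only. Four screw heads 3 mm high at x = +-25, y = +-30 mm.
- hole_big (a point): Centre of the lower mouth of the 16 mm through hole, at y = +42 mm on the underside of the upper half (yellow end); meets dowel_big when closed.
- hole_small (a point): Centre of the lower mouth of the 12 mm through hole, at y = -42 mm on the underside of the upper half; meets dowel_small when closed.
- handle (a point): Centre of the black handle block, 38 mm above the underside of the upper half. The block is 28 mm (x) by 44 mm (y), 36 mm tall, from 20 to 56 mm above the underside.
- dropper_bottle: White dropper bottle, 28 mm across, 74 mm tall; origin under its centre. Bystander.
- sample_jar: Small jar with a green lid, 34 mm across, 48 mm tall; origin under its centre. Bystander.
- tape_roll: Roll of beige tape lying flat, 100 mm across, 25 mm tall; origin under its centre. Bystander.
- slide_box: Red-orange slide box, 72 x 92 x 30 mm; origin under its centre. Bystander.
- timer: White bench timer with green keys, 54 x 58 x 71 mm tall; origin under its centre. Bystander.
Mind the look-alikes: they are no part of the job. Leave any orange look-alike of the base alone. What is shaped like the upper but red is not meant.

How it is judged (in metres and radians):
On the way, in this order (a step that is already met when the one before it is completed fails the run):
1. the upper half is picked up by the gripper, 30 mm clear of the bench (height (world z) of upper above 0.03 m and contact force between the fingers and upper above 1 N), for 0.2 s.
2. both holes of the upper half are over their own dowels, and it has gone at least 6 mm down them while held (horizontal distance between hole_big and dowel_big below 0.003 m and horizontal distance between hole_small and dowel_small below 0.003 m and z of each of hole_big, hole_small in the frame of base below 0.05 m and contact force between the fingers and upper above 1 N), for 0.1 s.
At the end, for the whole second after the job is handed in: The holder is closed and held: each hole of the upper half within 3 mm of its own dowel and at most 1.7 mm above the land, tilted less than 0.04 rad, the chip table pushed down more than 3.5 mm, and the fingers still in contact with the upper half (over 1 N) (horizontal distance between hole_big and dowel_big below 0.003 m and horizontal distance between hole_small and dowel_small below 0.003 m and z of each of hole_big, hole_small in the frame of base below 0.0397 m and value of joint platen above 0.0035 m and angle between upper's own z axis and vertical below 0.04 rad and contact force between the fingers and upper above 1 N); the arm keeps its last pose, push and grip.
It fails at once if the upper half is dropped or slammed onto the lower half (moving faster than 0.15 m/s when less than 16 mm above the land over its dowels) (horizontal distance between hole_big and dowel_big below 0.01 m and horizontal distance between hole_small and dowel_small below 0.01 m and z of hole_big in the frame of base below 0.054 m and linear speed of upper above 0.15 m/s).
It fails at once if one of the bystanders (dropper bottle, jar, tape roll, slide box, timer) is moved more than 20 mm (distance of any of dropper_bottle, sample_jar, tape_roll, slide_box, timer from where it was at the start of the episode above 0.02 m).
It also fails if it takes over 40 s, if anything falls off the work surface, if the arm or the gripper's body presses on something with over 40 N, if the wrist force passes 120 N, or if a joint passes its speed limit or range.

## Working session

There is one attempt and no reset: what is moved stays moved. The work goes in short steps, Python scripts to look and compute and a shell command to move; the robot and the scene stay as the last step left them, time stands still between calls to the robot, and variables do not carry over. Pictures are saved under pics/ and viewed, and the job is handed in when it is done.

```bash
mkdir -p pics; python3 - <<'E'
from bench import *
import cv2
print(observe())
for n in("scene","top","wrist"):
    c=get_calibration(n);print(n,c)
for n in("scene","top"):
    cv2.imwrite(f"pics/{n}0.png",snapshot(n)[:,:,::-1])
E
```

```text
{'clock': 0.0, 'q': array([ 1.21900112e+00,  3.14229200e-01, -4.80776199e-02,  1.21016937e+00,
       -1.57089394e-05,  1.57077910e+00]), 'joint_velocities': array([ 0.00074196, -0.00104228, -0.00018481, -0.00048506, -0.00042794,
       -0.00113615]), 'joint_efforts': array([-1.16237352e-03, -5.39590609e+01,  3.39749086e+01,  1.88791193e-02,
        4.87407942e-05,  1.69076699e-06]), 'tool_pos': array([206.65827484, 562.99584372, 403.8330331 ]), 'ee_rot': array([-3.13991279e+00,  1.56799796e-05,  2.78981470e+00]), 'wrist_force': array([0.57183927, 1.5293373 , 0.97508368]), 'moment': array([-0.00988595,  0.04513301,  0.04785857]), 'gripper_width': 85.72311520523803}
scene {'fov_y': 51.85891167620561, 'cx': 284.26202092839424, 'cy': 198.6798645535005, 'cam_to_world': array([[ 8.13256139e-01, -3.56141559e-01,  4.60193049e-01,
        -8.49977532e+01],
       [-5.81821497e-01, -5.11129208e-01,  6.32637873e-01,
        -9.05693510e+02],
       [ 9.90947036e-03, -7.82246843e-01, -6.22889781e-01,
         9.49892166e+02],
       [ 0.00000000e+00,  0.00000000e+00,  0.00000000e+00,
         1
[... 209 characters left out ...]
   [-9.99636382e-01,  2.60564175e-02, -6.94026244e-03,
         1.64453611e+01],
       [ 3.28318389e-03, -1.37853685e-01, -9.90447163e-01,
         1.60971525e+03],
       [ 0.00000000e+00,  0.00000000e+00,  0.00000000e+00,
         1.00000000e+00]])}
wrist {'fov_y': 64.5903865173398, 'cx': 279.03725080425306, 'cy': 204.36739399391678, 'tool_from_camera': array([[-8.30100989e-04, -9.45205031e-01, -3.26476280e-01,
         8.44345522e+01],
       [ 9.99999626e-01, -7.05305656e-04, -5.00625113e-04,
        -5.15617387e-01],
       [ 2.42927809e-04, -3.26476573e-01,  9.45205262e-01,
         3.20192402e+01],
       [ 0.00000000e+00,  0.00000000e+00,  0.00000000e+00,
         1.00000000e+00]])}
```

View pics/scene0.png

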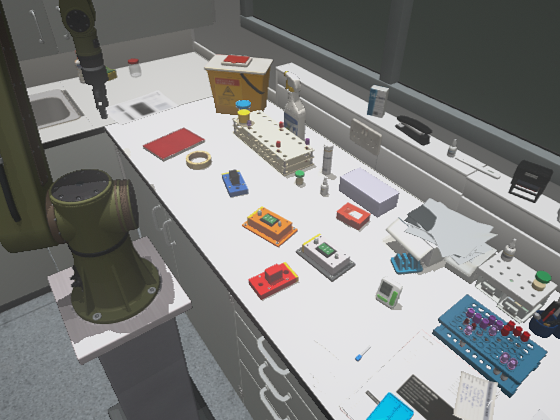

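View pics/top0.png

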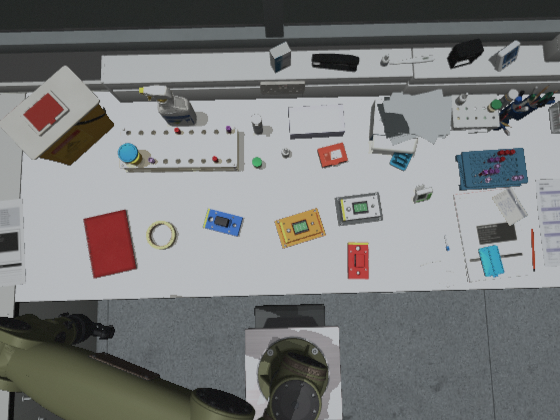

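```bash
cat > h.py <<'E'
import numpy as np,cv2
from bench import *
from scipy.spatial.transform import Rotation as R
def K(n):
    c=get_calibration(n);f=210/np.tan(np.radians(c["fov_y"]/2));return f,c["cx"],c["cy"],c
def pose(s=None):
    s=s or observe();T=np.eye(4);T[:3,:3]=R.from_euler("xyz",s["ee_rot"]).as_matrix();T[:3,3]=s["tool_pos"];return T
def cam(n,T=None):
    f,cx,cy,c=K(n)
    return f,cx,cy,(c["cam_to_world"] if n!="wrist" else T@c["tool_from_camera"])
def w(n,u,v,z,T=None):
    f,cx,cy,M=cam(n,T);d=M[:3,:3]@np.array([(u-cx)/f,(v-cy)/f,1]);o=M[:3,3]
    return o+d*(z-o[2])/d[2]
def proj(n,P,T=None):
    f,cx,cy,M=cam(n,T);P=np.atleast_2d(P);p=(P-M[:3,3])@M[:3,:3]
    return np.c_[f*p[:,0]/p[:,2]+cx,f*p[:,1]/p[:,2]+cy]
E
python3 - <<'E'
from h import *
im=cv2.imread("pics/top0.png")
a=cv2.resize(im[190:250,190:290],None,fx=4,fy=4,interpolation=cv2.INTER_CUBIC)
b=cv2.resize(im[180:240,310:410],None,fx=4,fy=4,interpolation=cv2.INTER_CUBIC)
cv2.imwrite("pics/c.png",np.vstack([a,b]))
for u,v,z in[(223,222,20),(359,208,38),(301,228,38),(358,261,20),(161,235,25),(333,155,30),(423,195,71),(257,162,48),(286,153,74)]:print(u,v,w("top",u,v,z).round())
E
```

```text
223 222 [513. 226.  20.]
359 208 [ 547. -242.   38.]
301 228 [484. -42.  38.]
358 261 [ 368. -233.   20.]
161 235 [474. 437.  25.]
333 155 [ 737. -161.   30.]
423 195 [ 581. -454.   71.]
257 162 [715. 103.  48.]
286 153 [737.   3.  74.]
```

View pics/c.png

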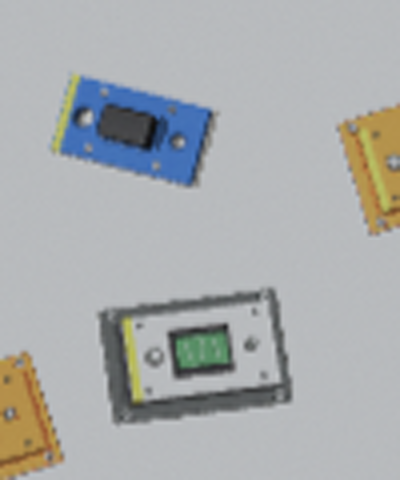

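```bash
cat >> h.py <<'E'
def goto(x,y,z,yaw):
    "print the tool-frame shift and turn to a downward pose"
    T=pose();A=np.eye(4);A[:3,:3]=R.from_euler("xyz",[np.pi,0,yaw]).as_matrix();A[:3,3]=[x,y,z]
    D=np.linalg.inv(T)@A;D0=R.from_matrix(D[:3,:3]).as_rotvec()
    print("pose",T[:3,3].round(1),"shift mm",D[:3,3].round(1),"rot",D0.round(4),"| shift in target axes",(A[:3,:3].T@(A[:3,3]-T[:3,3])).round(1))
E
python3 -m crank '[{"tx":-0.04,"ty":-0.021,"tz":0.005},{"tx":-0.04,"ty":-0.021,"tz":0.005},{"tx":-0.04,"ty":-0.021,"tz":0.005},{"tx":-0.04,"ty":-0.021,"tz":0.005},{"tx":-0.04,"ty":-0.021,"tz":0.005},{"tx":-0.04,"ty":-0.021,"tz":0.005},{"tx":-0.04,"ty":-0.021,"tz":0.005},{"tx":-0.04,"ty":-0.021,"tz":0.005},{"tx":-0.04,"ty":-0.021,"tz":0.005},{"tx":-0.04,"ty":-0.021,"tz":0.005}]'
python3 -m crank '[{"az":0.148},{"az":0.148},{"az":0.148},{"az":0.148},{"az":0.148},{"az":0.148},{"az":0.148},{"az":0.148},{"az":0.148},{"az":0.148}]'
python3 -c "
from h import *
goto(513,226,350,1.33);print(observe()['q'])"
```

```text
pose [206.7 563.  403.9] shift mm [-403.7 -210.7   54.2] rot [-1.3000e-03  1.2000e-03  1.4598e+00] | shift in target axes [-254.2  377.9   53.9]
[ 1.21901692e+00  3.14180473e-01 -4.79994008e-02  1.21018750e+00
 -1.05101715e-05  1.57084350e+00]schema error: expected keys hand, tx, ty, tz, ax, ay, az
schema error: expected keys hand, tx, ty, tz, ax, ay, az
```

```bash

python3 -m crank '[{"hand":0.085,"tx":-0.04,"ty":-0.021,"tz":0.005,"ax":0,"ay":0,"az":0},{"hand":0.085,"tx":-0.04,"ty":-0.021,"tz":0.005,"ax":0,"ay":0,"az":0},{"hand":0.085,"tx":-0.04,"ty":-0.021,"tz":0.005,"ax":0,"ay":0,"az":0},{"hand":0.085,"tx":-0.04,"ty":-0.021,"tz":0.005,"ax":0,"ay":0,"az":0},{"hand":0.085,"tx":-0.04,"ty":-0.021,"tz":0.005,"ax":0,"ay":0,"az":0},{"hand":0.085,"tx":-0.04,"ty":-0.021,"tz":0.005,"ax":0,"ay":0,"az":0},{"hand":0.085,"tx":-0.04,"ty":-0.021,"tz":0.005,"ax":0,"ay":0,"az":0},{"hand":0.085,"tx":-0.04,"ty":-0.021,"tz":0.005,"ax":0,"ay":0,"az":0},{"hand":0.085,"tx":-0.04,"ty":-0.021,"tz":0.005,"ax":0,"ay":0,"az":0},{"hand":0.085,"tx":-0.04,"ty":-0.021,"tz":0.005,"ax":0,"ay":0,"az":0}]'
python3 -m crank '[{"hand":0.085,"tx":0,"ty":0,"tz":0,"ax":0,"ay":0,"az":0.148},{"hand":0.085,"tx":0,"ty":0,"tz":0,"ax":0,"ay":0,"az":0.148},{"hand":0.085,"tx":0,"ty":0,"tz":0,"ax":0,"ay":0,"az":0.148},{"hand":0.085,"tx":0,"ty":0,"tz":0,"ax":0,"ay":0,"az":0.148},{"hand":0.085,"tx":0,"ty":0,"tz":0,"ax":0,"ay":0,"az":0.148},{"hand":0.085,"tx":0,"ty":0,"tz":0,"ax":0,"ay":0,"az":0.148},{"hand":0.085,"tx":0,"ty":0,"tz":0,"ax":0,"ay":0,"az":0.148},{"hand":0.085,"tx":0,"ty":0,"tz":0,"ax":0,"ay":0,"az":0.148},{"hand":0.085,"tx":0,"ty":0,"tz":0,"ax":0,"ay":0,"az":0.148},{"hand":0.085,"tx":0,"ty":0,"tz":0,"ax":0,"ay":0,"az":0.148}]'
python3 -c "
from h import *
goto(513,226,350,1.33);print(observe()['q'])"
```

```text
clock: 1.1
tool_pos: [516.9, 220.6, 348.6]
ee_rot: [-3.138, -0.003, 2.802]
wrist_force: [1.1, 1.0, 0.6]
gripper_width: 85.1
clock: 2.1
tool_pos: [519.6, 212.6, 342.4]
ee_rot: [-3.131, 0.011, 1.298]
wrist_force: [-0.8, -0.5, 0.1]
gripper_width: 84.8
pose [519.6 212.6 342.4] shift mm [ 11.  -10.1  -7.6] rot [-0.0105  0.0107 -0.0323] | shift in target axes [11.4 -9.6 -7.6]
[ 3.88991026e-01  2.81737013e-01 -2.34842413e-01  1.06905600e+00
 -2.18870232e-03  2.23293099e+00]
```

```bash
python3 - <<'E'
from h import *
T=pose();np.save("T1.npy",T)
cv2.imwrite("pics/w1.png",snapshot("wrist")[:,:,::-1])
E
```

```text
(no output)
```

View pics/w1.png

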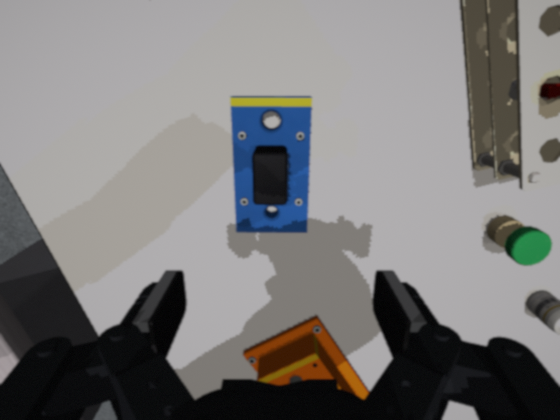

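```bash
cat >> h.py <<'E'
def rect(im,T,c,z,half=110,s=4):
    "metric view of plane z round c: s px/mm, row = -x world? no: col=(x-cx), row=(y-cy)"
    g=np.array([[c[0]-half,c[1]-half,z],[c[0]+half,c[1]-half,z],[c[0]+half,c[1]+half,z],[c[0]-half,c[1]+half,z]],float)
    n=2*half*s
    H=cv2.getPerspectiveTransform(proj("wrist",g,T).astype(np.float32),np.float32([[0,0],[n,0],[n,n],[0,n]]))
    return cv2.warpPerspective(im,H,(n,n),flags=cv2.INTER_CUBIC)
E
python3 - <<'E'
from h import *
T=np.load("T1.npy");im=cv2.imread("pics/w1.png")
c=w("wrist",271,165,20,T)[:2].round();print(c)
r=rect(im,T,c,20,90)
h=cv2.cvtColor(r,cv2.COLOR_BGR2HSV)
m=cv2.inRange(h,(95,120,50),(125,255,255))|cv2.inRange(h,(22,120,80),(38,255,255))
cv2.imwrite("pics/r1.png",cv2.resize(r,(600,600)))
m=cv2.morphologyEx(m,cv2.MORPH_CLOSE,np.ones((9,9)))
cs,_=cv2.findContours(m,cv2.RETR_EXTERNAL,cv2.CHAIN_APPROX_NONE);k=max(cs,key=cv2.contourArea)
b=cv2.minAreaRect(k);print("center",np.array(b[0])/4-90+c,"size",np.array(b[1])/4,b[2])
# straight-edge fit
ep=cv2.approxPolyDP(k,30,True)[:,0]/4-90+c;print(ep)
y=cv2.inRange(h,(22,120,80),(38,255,255));ys,xs=np.nonzero(y);print("yellow",xs.mean()/4-90+c[0],ys.mean()/4-90+c[1])
E
```

```text
[514. 232.]
center [512.78395844 228.24137115] size [121.28252411  66.86362457] 74.1738510131836
[[527.25 161.5 ]
 [465.   179.25]
 [497.5  295.25]
 [561.   277.  ]]
yellow 528.472951844903 283.6191760475297
```

View pics/r1.png

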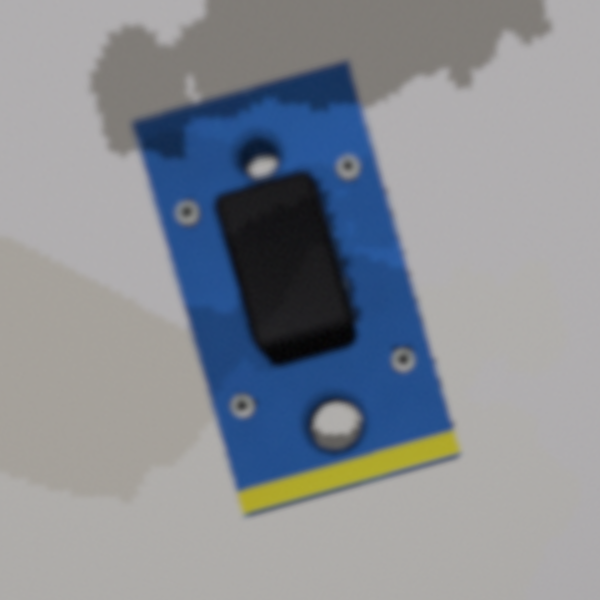

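```bash
python3 -c "
from h import *
goto(512.8,228.2,240,1.295)"
```

```text
pose [519.5 212.6 342.3] shift mm [ 14.3  -9.7 102.3] rot [-0.0105  0.011  -0.0028] | shift in target axes [ 13.2 -10.7 102.3]
```

```bash

python3 -m crank '[{"hand":0.085,"tx":0,"ty":0,"tz":0,"ax":-0.0105,"ay":0.011,"az":-0.003},{"hand":0.085,"tx":0.007,"ty":-0.005,"tz":0.03,"ax":0,"ay":0,"az":0},{"hand":0.085,"tx":0.006,"ty":-0.005,"tz":0.03,"ax":0,"ay":0,"az":0},{"hand":0.085,"tx":0,"ty":0,"tz":0.03,"ax":0,"ay":0,"az":0},{"hand":0.085,"tx":0,"ty":0,"tz":0.01,"ax":0,"ay":0,"az":0},{"hand":0.085,"tx":0,"ty":0,"tz":0,"ax":0,"ay":0,"az":0}]'
python3 -c "
from h import *
goto(512.8,228.2,196,1.295)"
```

```text
clock: 2.75
tool_pos: [513.9, 228.4, 240.2]
ee_rot: [3.137, -0.004, 1.313]
wrist_force: [0.2, -0.4, 0.5]
gripper_width: 84.8
pose [513.9 228.4 240.2] shift mm [-0.7 -1.2 44.2] rot [ 0.0046 -0.0043  0.018 ] | shift in target axes [-0.5 -1.  44.2]
```

```bash

python3 -m crank '[{"hand":0.085,"tx":-0.0005,"ty":-0.001,"tz":0,"ax":0.0046,"ay":-0.0043,"az":0.018},{"hand":0.085,"tx":0,"ty":0,"tz":0,"ax":0,"ay":0,"az":0}]'
python3 - <<'E'
from h import *
for i in range(3):goto(512.8,228.2,196,1.295)
T=pose();np.save("T2.npy",T)
im=snapshot("wrist")[:,:,::-1].copy();cv2.imwrite("pics/w2.png",im)
c=np.array([512.8,228.2])
P=[]
a=-0.276
def U(x,y,z):return [c[0]+x*np.cos(a)-y*np.sin(a),c[1]+x*np.sin(a)+y*np.cos(a),z]
pts=[U(sx*34,sy*62,20) for sx,sy in((-1,-1),(1,-1),(1,1),(-1,1))]
for L in(pts,[U(sx*14,sy*22,56) for sx,sy in((-1,-1),(1,-1),(1,1),(-1,1))]):
    cv2.polylines(im,[proj("wrist",L,T).astype(int)],True,(0,255,0),1)
for x,y,z in((25,30,23),(-25,30,23),(25,-30,23),(-25,-30,23)):
    cv2.circle(im,tuple(proj("wrist",U(x,y,z),T)[0].astype(int)),3,(0,0,255),1)
cv2.imwrite("pics/w2o.png",im)
E
```

```text
clock: 2.95
tool_pos: [513.3, 228.3, 242.0]
ee_rot: [3.141, -0.001, 1.295]
wrist_force: [0.6, -0.7, -0.1]
gripper_width: 85.1
pose [513.3 228.3 242. ] shift mm [-0.2 -0.5 46. ] rot [ 0.0009 -0.0007 -0.0001] | shift in target axes [-0.2 -0.5 46. ]
pose [513.3 228.3 242. ] shift mm [-0.2 -0.5 46. ] rot [ 0.0009 -0.0007 -0.0001] | shift in target axes [-0.2 -0.5 46. ]
pose [513.3 228.3 242. ] shift mm [-0.2 -0.5 46. ] rot [ 0.0009 -0.0007 -0.0001] | shift in target axes [-0.2 -0.5 46. ]
```

View pics/w2o.png

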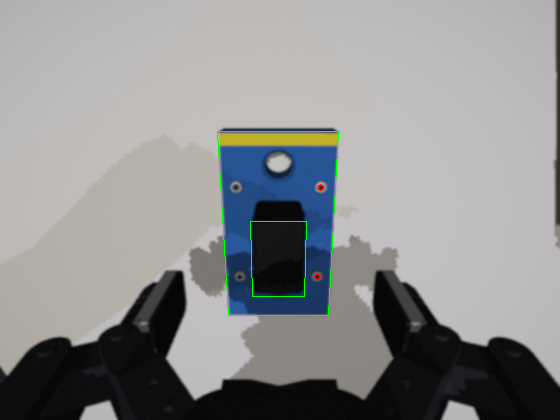

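The overlay matches the plate edges, all four screws and the handle within about 1–2 px. I'll descend and grip.

```bash

python3 -m crank '[{"hand":0.085,"tx":0,"ty":-0.0005,"tz":0.02,"ax":0,"ay":0,"az":0},{"hand":0.085,"tx":0,"ty":0,"tz":0.02,"ax":0,"ay":0,"az":0},{"hand":0.085,"tx":0,"ty":0,"tz":0.005,"ax":0,"ay":0,"az":0},{"hand":0.085,"tx":0,"ty":0,"tz":0,"ax":0,"ay":0,"az":0},{"hand":0.085,"tx":0,"ty":0,"tz":0,"ax":0,"ay":0,"az":0}]'
python3 -c "
from h import *
goto(512.8,228.2,196,1.295)"
```

```text
clock: 3.5
tool_pos: [517.0, 229.8, 202.8]
ee_rot: [3.131, -0.009, 1.296]
wrist_force: [-0.0, 0.1, -0.6]
gripper_width: 85.2
pose [517.  229.8 202.8] shift mm [-2.8 -3.7  6.7] rot [ 0.0105 -0.0086  0.0008] | shift in target axes [-2.7 -3.6  6.8]
```

```bash

python3 -m crank '[{"hand":0.085,"tx":-0.0027,"ty":-0.0036,"tz":0.006,"ax":0.0105,"ay":-0.0086,"az":0}]'
python3 -c "
from h import *
goto(512.8,228.2,196,1.295)"
python3 -m crank '[{"hand":0.085,"tx":0,"ty":0,"tz":0,"ax":0,"ay":0,"az":0}]'
python3 -c "
from h import *
goto(512.8,228.2,196,1.295)"
```

```text
clock: 3.6
tool_pos: [514.0, 228.6, 198.4]
ee_rot: [3.139, -0.002, 1.296]
wrist_force: [0.2, -0.5, -0.2]
gripper_width: 85.4
pose [514.  228.6 198.4] shift mm [-0.7 -1.   2.4] rot [ 0.0024 -0.0021  0.0007] | shift in target axes [-0.7 -1.   2.4]
clock: 3.7
tool_pos: [513.4, 228.3, 198.1]
ee_rot: [3.14, -0.001, 1.296]
wrist_force: [-0.4, -0.8, -0.8]
gripper_width: 85.0
pose [513.4 228.3 198.1] shift mm [-0.3 -0.5  2.1] rot [ 0.0011 -0.001   0.0008] | shift in target axes [-0.3 -0.5  2.1]
```

```bash

python3 -m crank '[{"hand":0.085,"tx":-0.0003,"ty":-0.0005,"tz":0.002,"ax":0.001,"ay":-0.001,"az":0},{"hand":0.015,"tx":0,"ty":0,"tz":0,"ax":0,"ay":0,"az":0},{"hand":0.015,"tx":0,"ty":0,"tz":0,"ax":0,"ay":0,"az":0},{"hand":0.015,"tx":0,"ty":0,"tz":0,"ax":0,"ay":0,"az":0},{"hand":0.015,"tx":0,"ty":0,"tz":0,"ax":0,"ay":0,"az":0},{"hand":0.015,"tx":0,"ty":0,"tz":0,"ax":0,"ay":0,"az":0},{"hand":0.015,"tx":0,"ty":0,"tz":0,"ax":0,"ay":0,"az":0},{"hand":0.015,"tx":0,"ty":0,"tz":0,"ax":0,"ay":0,"az":0}]' 80
python3 -c "
from h import *
goto(512.8,228.2,196,1.295)"
```

```text
clock: 4.5
tool_pos: [513.2, 228.5, 197.1]
ee_rot: [3.141, -0.001, 1.296]
wrist_force: [-0.2, -0.0, 1.0]
gripper_width: 27.1
pose [513.2 228.5 197.1] shift mm [-0.4 -0.3  1.1] rot [ 0.001  -0.0012  0.0009] | shift in target axes [-0.4 -0.3  1.1]
```

```bash

python3 -m crank '[{"hand":0.015,"tx":0,"ty":0,"tz":-0.01,"ax":0,"ay":0,"az":0},{"hand":0.015,"tx":0,"ty":0,"tz":-0.02,"ax":0,"ay":0,"az":0},{"hand":0.015,"tx":0,"ty":0,"tz":-0.03,"ax":0,"ay":0,"az":0},{"hand":0.015,"tx":0,"ty":0,"tz":-0.03,"ax":0,"ay":0,"az":0},{"hand":0.015,"tx":0,"ty":0,"tz":-0.03,"ax":0,"ay":0,"az":0},{"hand":0.015,"tx":0,"ty":0,"tz":-0.03,"ax":0,"ay":0,"az":0},{"hand":0.015,"tx":0,"ty":0,"tz":0,"ax":0,"ay":0,"az":0}]' 80
python3 -c "
from h import *
goto(561,-336,350,1.72)"
```

```text
clock: 5.2
tool_pos: [510.5, 227.2, 351.6]
ee_rot: [-3.135, 0.005, 1.296]
wrist_force: [1.0, 0.4, -3.2]
gripper_width: 26.7
pose [510.5 227.2 351.6] shift mm [-528.3  201.5    3.1] rot [-0.0074  0.0039 -0.4241] | shift in target axes [-564.4  -33.8    1.6]
```

```bash

python3 -m crank '[{"hand":0.015,"tx":-0.02,"ty":0,"tz":0,"ax":-0.002,"ay":0.001,"az":-0.085},{"hand":0.015,"tx":-0.02,"ty":0,"tz":0,"ax":-0.002,"ay":0.001,"az":-0.085},{"hand":0.015,"tx":-0.02,"ty":0,"tz":0,"ax":-0.002,"ay":0.001,"az":-0.085},{"hand":0.015,"tx":-0.02,"ty":0,"tz":0,"ax":-0.001,"ay":0.001,"az":-0.085},{"hand":0.015,"tx":-0.02,"ty":0,"tz":0,"ax":0,"ay":0,"az":-0.085}]'
python3 -c "
from h import *
goto(561,-336,350,1.72)"
```

```text
clock: 5.7
tool_pos: [498.2, 127.1, 348.4]
ee_rot: [-3.137, -0.0, 1.742]
wrist_force: [0.6, -0.3, -3.3]
gripper_width: 26.8
pose [498.2 127.1 348.4] shift mm [-467.   -16.9   -1.6] rot [-0.0043 -0.0001  0.0217] | shift in target axes [-467.3   -6.8   -1.6]
```

```bash

python3 -m crank '[{"hand":0.015,"tx":-0.04,"ty":-0.001,"tz":0,"ax":0,"ay":0,"az":0.01},{"hand":0.015,"tx":-0.04,"ty":-0.001,"tz":0,"ax":0,"ay":0,"az":0.01},{"hand":0.015,"tx":-0.04,"ty":-0.001,"tz":0,"ax":0,"ay":0,"az":0},{"hand":0.015,"tx":-0.04,"ty":-0.001,"tz":0,"ax":0,"ay":0,"az":0},{"hand":0.015,"tx":-0.04,"ty":-0.001,"tz":0,"ax":0,"ay":0,"az":0},{"hand":0.015,"tx":-0.04,"ty":-0.001,"tz":0,"ax":0,"ay":0,"az":0},{"hand":0.015,"tx":-0.04,"ty":-0.001,"tz":0,"ax":0,"ay":0,"az":0},{"hand":0.015,"tx":-0.04,"ty":-0.001,"tz":0,"ax":0,"ay":0,"az":0},{"hand":0.015,"tx":-0.04,"ty":0,"tz":0,"ax":0,"ay":0,"az":0},{"hand":0.015,"tx":-0.04,"ty":0,"tz":0,"ax":0,"ay":0,"az":0},{"hand":0.015,"tx":-0.04,"ty":0,"tz":0,"ax":0,"ay":0,"az":0},{"hand":0.015,"tx":-0.02,"ty":0,"tz":0,"ax":0,"ay":0,"az":0}]'
python3 -m crank '[{"hand":0.015,"tx":0,"ty":0,"tz":0,"ax":0,"ay":0,"az":0}]'
python3 -c "
from h import *
goto(561,-336,350,1.72)"
```

```text
clock: 6.9
tool_pos: [555.5, -345.6, 331.4]
ee_rot: [-3.117, -0.009, 1.726]
wrist_force: [0.2, -0.2, -4.0]
gripper_width: 27.2
clock: 7.0
tool_pos: [555.0, -348.3, 329.4]
ee_rot: [-3.116, -0.01, 1.722]
wrist_force: [1.2, -1.1, -3.7]
gripper_width: 26.7
pose [ 555.  -348.3  329.4] shift mm [ 11.4   7.3 -20.7] rot [-0.0258 -0.0098  0.0025] | shift in target axes [ 11.2   7.8 -20.6]
```

```bash

python3 -m crank '[{"hand":0.015,"tx":0.011,"ty":0.0075,"tz":-0.02,"ax":-0.026,"ay":-0.01,"az":0.002},{"hand":0.015,"tx":0,"ty":0,"tz":0,"ax":0,"ay":0,"az":0},{"hand":0.015,"tx":0,"ty":0,"tz":0,"ax":0,"ay":0,"az":0}]'
python3 - <<'E'
from h import *
goto(561,-336,350,1.72)
T=pose();np.save("T3.npy",T)
im=snapshot("wrist")[:,:,::-1].copy();cv2.imwrite("pics/w3.png",im)
E
```

```text
clock: 7.3
tool_pos: [560.6, -334.0, 347.7]
ee_rot: [-3.14, -0.004, 1.72]
wrist_force: [-0.5, 0.1, -4.3]
gripper_width: 26.6
pose [ 560.6 -334.   347.7] shift mm [-2.1  0.1 -2.3] rot [-0.0017 -0.0035  0.0004] | shift in target axes [-2.1  0.1 -2.3]
```

View pics/w3.png

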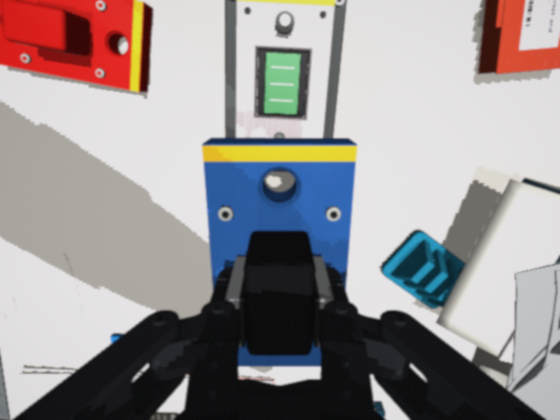

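```bash

python3 -m crank '[{"hand":0.015,"tx":-0.002,"ty":0,"tz":-0.03,"ax":0,"ay":-0.0035,"az":0},{"hand":0.015,"tx":0,"ty":0,"tz":-0.03,"ax":0,"ay":0,"az":0},{"hand":0.015,"tx":0,"ty":0,"tz":0,"ax":0,"ay":0,"az":0},{"hand":0.015,"tx":0,"ty":0,"tz":0,"ax":0,"ay":0,"az":0}]'
python3 - <<'E'
from h import *
goto(561,-336,410,1.72)
T=pose();np.save("T4.npy",T)
im=snapshot("wrist")[:,:,::-1].copy();cv2.imwrite("pics/w4.png",im)
cv2.imwrite("pics/w4c.png",cv2.resize(im[0:160,190:390],None,fx=3.5,fy=3.5,interpolation=cv2.INTER_CUBIC))
cv2.imwrite("pics/w4d.png",cv2.resize(im[130:250,180:380],None,fx=4,fy=4,interpolation=cv2.INTER_CUBIC))
E
```

```text
clock: 7.75
tool_pos: [561.0, -332.2, 408.6]
ee_rot: [-3.139, -0.001, 1.725]
wrist_force: [0.5, -0.2, -4.3]
gripper_width: 27.0
pose [ 561.  -332.2  408.6] shift mm [-3.8 -0.6 -1.4] rot [-0.003  -0.0014  0.0054] | shift in target axes [-3.8 -0.5 -1.4]
```

View pics/w4c.png

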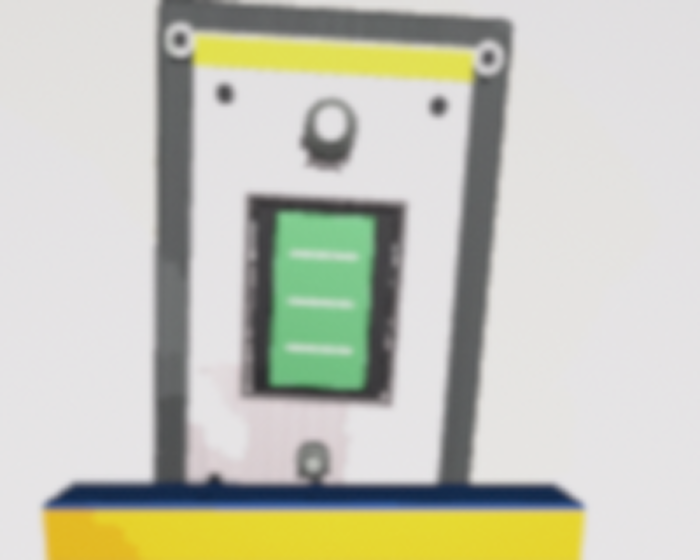

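View pics/w4d.png

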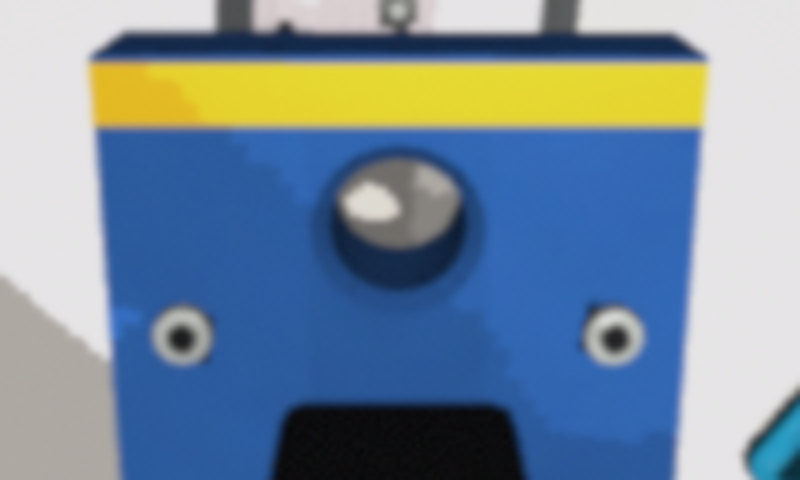

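```bash
python3 - <<'E'
from h import *
T=np.load("T4.npy")
p=lambda u,v:(190+u/3.5,v/3.5)
B=w("wrist",*p(330,122),56,T);S=w("wrist",*p(313,463),56,T)
d=(B-S)[:2];print(B.round(1),S.round(1),np.linalg.norm(d),"yaw",np.arctan2(d[1],d[0])-np.pi/2,"mid",(B+S)/2)
L=w("wrist",*p(194,37),38,T);Rr=w("wrist",*p(476,52),38,T)
e=(Rr-L)[:2];print("width",np.linalg.norm(e),"yaw",np.arctan2(e[1],e[0]),"endmid",((L+Rr)/2).round(1))
a=np.arctan2(e[1],e[0]);m=(L+Rr)/2;print("centre from end",m[:2]-64*np.array([-np.sin(a),np.cos(a)]))
sc=[w("wrist",*p(u,v),38,T) for u,v in((225,93),(438,105))];e=(sc[1]-sc[0])[:2];print("land screws",np.linalg.norm(e),np.arctan2(e[1],e[0]))
# in hand: screws, tool coords
f,cx,cy,M=cam("wrist",np.eye(4))
def tool(u,v,z):
    d=M[:3,:3]@[(u-cx)/f,(v-cy)/f,1];return M[:3,3]+d*(z-M[2,3])/d[2]
q=lambda u,v:(180+u/4,130+v/4)
for n,u,v,z in(("scr",182,337,174),("scr",614,337,174),("corner",91,60,177),("corner",708,60,177),("hole",400,220,177)):print(n,tool(*q(u,v),z).round(1))
# predicted from grasp: upper origin in tool at grasp
Tg=np.eye(4);Tg[:3,:3]=R.from_euler("xyz",[3.141,-.001,1.296]).as_matrix();Tg[:3,3]=[513.2,228.5,197.1]
a=-.276
for x,y,z in((-25,30,23),(25,30,23),(-34,62,20),(34,62,20),(0,42,20),(0,0,0)):
    P=np.array([512.8+x*np.cos(a)-y*np.sin(a),228.2+x*np.sin(a)+y*np.cos(a),z,1]);print((np.linalg.inv(Tg)@P)[:3].round(1))
E
```

```text
[ 544.1 -204.    56. ] [ 552.7 -286.9   56. ] 83.34731511706408 yaw 0.10359248911255547 mid [ 548.40379539 -245.49685424   56.        ]
width 72.56188418842403 yaw 0.10625217085236546 endmid [ 542.4 -183.6   38. ]
centre from end [ 549.1695371  -247.25576205]
land screws 55.563817120642604 0.10293609266178602
scr [ 30.1 -24.9 174. ]
scr [ 30.   24.5 174. ]
corner [ 61.1 -33.6 177. ]
corner [ 61.1  33.5 177. ]
hole [ 43.1   0.  177. ]
[ 29.5 -25.4 174.1]
[ 29.4  24.6 174.1]
[ 61.5 -34.3 177.1]
[ 61.4  33.7 177.2]
[ 41.4  -0.4 177.1]
[ -0.6  -0.4 197.1]
```

```bash

python3 -m crank '[{"hand":0.015,"tx":0.01,"ty":0,"tz":0,"ax":-0.003,"ay":-0.0014,"az":0.025},{"hand":0.015,"tx":0.015,"ty":0,"tz":0,"ax":0,"ay":0,"az":0.024},{"hand":0.015,"tx":0.015,"ty":0,"tz":0,"ax":0,"ay":0,"az":0},{"hand":0.015,"tx":0,"ty":0,"tz":0,"ax":0,"ay":0,"az":0}]'
python3 -c "
from h import *
goto(548.5,-245.8,280,1.675)"
```

```text
clock: 8.2
tool_pos: [554.6, -290.0, 402.8]
ee_rot: [-3.136, -0.004, 1.675]
wrist_force: [-0.4, -0.1, -3.1]
gripper_width: 26.9
pose [ 554.6 -290.   402.8] shift mm [ 44.2  -0.8 123. ] rot [-0.0056 -0.0038  0.0004] | shift in target axes [ 44.6  -1.5 122.8]
```

```bash

python3 -m crank '[{"hand":0.015,"tx":0.015,"ty":-0.0015,"tz":0.01,"ax":-0.0056,"ay":-0.0038,"az":0},{"hand":0.015,"tx":0.015,"ty":0,"tz":0.025,"ax":0,"ay":0,"az":0},{"hand":0.015,"tx":0.013,"ty":0,"tz":0.025,"ax":0,"ay":0,"az":0},{"hand":0.015,"tx":0,"ty":0,"tz":0.025,"ax":0,"ay":0,"az":0},{"hand":0.015,"tx":0,"ty":0,"tz":0.02,"ax":0,"ay":0,"az":0},{"hand":0.015,"tx":0,"ty":0,"tz":0,"ax":0,"ay":0,"az":0}]'
python3 -c "
from h import *
goto(548.5,-245.8,280,1.675)"
```

```text
clock: 8.8
tool_pos: [547.5, -245.1, 291.6]
ee_rot: [-3.14, 0.001, 1.68]
wrist_force: [-0.2, 0.4, -3.7]
gripper_width: 27.2
pose [ 547.5 -245.1  291.6] shift mm [-0.8  1.  11.6] rot [-0.002   0.0015  0.0052] | shift in target axes [-0.8  0.9 11.6]
```

```bash

python3 -m crank '[{"hand":0.015,"tx":-0.0008,"ty":0.0009,"tz":0.011,"ax":-0.002,"ay":0.0015,"az":0.005},{"hand":0.015,"tx":0,"ty":0,"tz":0,"ax":0,"ay":0,"az":0}]'
python3 - <<'E'
from h import *
goto(548.5,-245.8,270,1.675)
T=pose();np.save("T5.npy",T)
im=snapshot("wrist")[:,:,::-1].copy();cv2.imwrite("pics/w5.png",im)
cv2.imwrite("pics/w5c.png",cv2.resize(im[120:270,180:380],None,fx=4,fy=4,interpolation=cv2.INTER_CUBIC))
im=snapshot("scene")[:,:,::-1].copy()
cv2.imwrite("pics/s5.png",cv2.resize(im[190:310,240:400],None,fx=5,fy=5,interpolation=cv2.INTER_CUBIC))
E
```

```text
clock: 9.0
tool_pos: [548.6, -246.1, 280.2]
ee_rot: [-3.142, 0.0, 1.675]
wrist_force: [-0.7, 0.7, -3.0]
gripper_width: 27.1
pose [ 548.6 -246.1  280.2] shift mm [ 0.3 -0.1 10.2] rot [-0.0001  0.0001  0.0002] | shift in target axes [ 0.3 -0.1 10.2]
```

View pics/w5c.png

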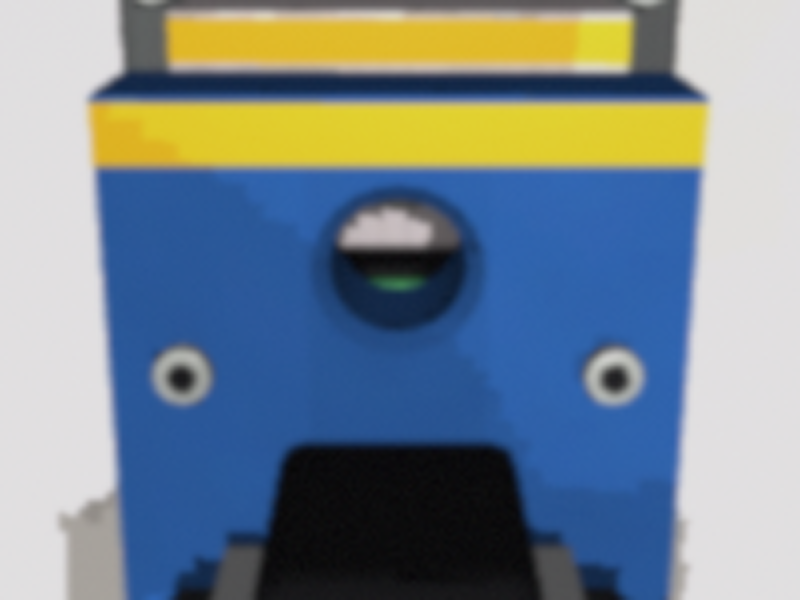

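View pics/s5.png

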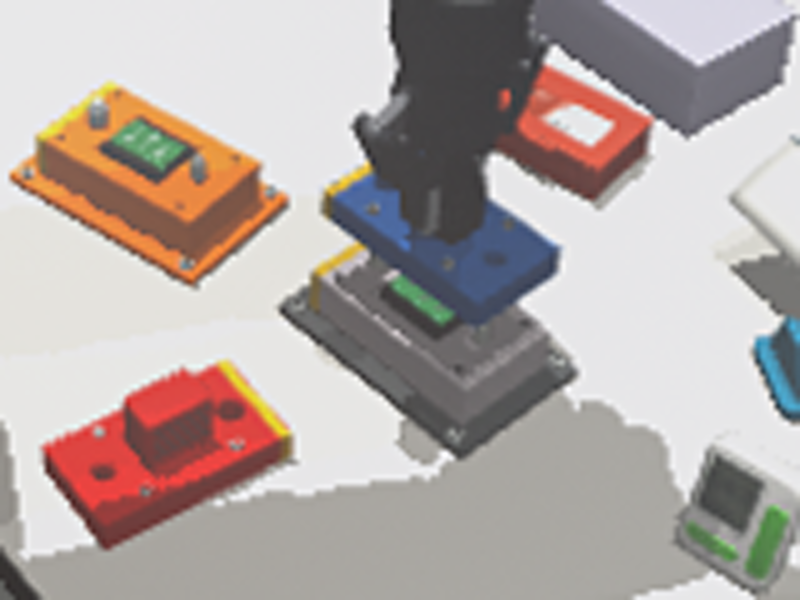

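```bash
python3 - <<'E'
from h import *
T=np.load("T5.npy")
q=lambda u,v:(180+u/4,120+v/4)
L=w("wrist",*q(166,14),38,T);Rr=w("wrist",*q(633,10),38,T);e=(Rr-L)[:2];a=np.arctan2(e[1],e[0]);m=(L+Rr)/2
print(np.linalg.norm(e),a,m, m[:2]-64*np.array([-np.sin(a),np.cos(a)]))
E
```

```text
72.0361122240734 0.11199945716010408 [ 541.98193971 -182.09053692   38.        ] [ 549.13492869 -245.68955224]
```

```bash

python3 -m crank '[{"hand":0.015,"tx":0.0003,"ty":0.0002,"tz":0.006,"ax":0,"ay":0,"az":0},{"hand":0.015,"tx":0,"ty":0,"tz":0.006,"ax":0,"ay":0,"az":0},{"hand":0.015,"tx":0,"ty":0,"tz":0.006,"ax":0,"ay":0,"az":0},{"hand":0.015,"tx":0,"ty":0,"tz":0.004,"ax":0,"ay":0,"az":0},{"hand":0.015,"tx":0,"ty":0,"tz":0.002,"ax":0,"ay":0,"az":0},{"hand":0.015,"tx":0,"ty":0,"tz":0,"ax":0,"ay":0,"az":0}]'
python3 -c "
from h import *
goto(548.8,-245.8,250,1.676)"
```

```text
clock: 9.7
tool_pos: [550.9, -247.0, 258.5]
ee_rot: [3.135, 0.004, 1.675]
wrist_force: [-0.2, 0.2, -2.6]
gripper_width: 27.0
pose [ 550.9 -247.   258.5] shift mm [ 1.5 -2.   8.5] rot [ 0.0065  0.0041 -0.0011] | shift in target axes [ 1.4 -1.9  8.5]
```

```bash

python3 -m crank '[{"hand":0.015,"tx":0.0014,"ty":-0.0019,"tz":0,"ax":0.0065,"ay":0.004,"az":-0.001},{"hand":0.015,"tx":0,"ty":0,"tz":0,"ax":0,"ay":0,"az":0}]'
python3 -c "
from h import *
goto(548.8,-245.8,250,1.676)"
```

```text
clock: 9.9
tool_pos: [548.7, -245.7, 258.5]
ee_rot: [-3.141, -0.0, 1.676]
wrist_force: [-0.5, -0.1, -3.3]
gripper_width: 27.3
pose [ 548.7 -245.7  258.5] shift mm [-0.1  0.1  8.5] rot [-0.0007 -0.0003  0.    ] | shift in target axes [-0.1  0.1  8.5]
```

```bash

python3 -m crank '[{"hand":0.015,"tx":0,"ty":0,"tz":0.004,"ax":0,"ay":0,"az":0},{"hand":0.015,"tx":0,"ty":-0.0003,"tz":0.003,"ax":0.001,"ay":0.001,"az":0},{"hand":0.015,"tx":0.0003,"ty":-0.0003,"tz":0.001,"ax":0.001,"ay":0.001,"az":0}]'
python3 -c "
from h import *
goto(548.8,-245.8,246,1.676)"
```

```text
clock: 10.2
tool_pos: [548.3, -245.6, 250.5]
ee_rot: [-3.14, -0.002, 1.676]
wrist_force: [-1.0, -0.2, -2.8]
gripper_width: 26.5
pose [ 548.3 -245.6  250.5] shift mm [-0.3  0.5  4.5] rot [-0.0017 -0.0018  0.0001] | shift in target axes [-0.3  0.5  4.5]
```

```bash

python3 -m crank '[{"hand":0.015,"tx":-0.0002,"ty":0.0004,"tz":0.003,"ax":-0.0017,"ay":-0.0018,"az":0},{"hand":0.015,"tx":0,"ty":0,"tz":0.001,"ax":0,"ay":0,"az":0}]'
python3 -c "
from h import *
goto(548.8,-245.8,243,1.676)"
python3 -m crank '[{"hand":0.015,"tx":0,"ty":0,"tz":0.002,"ax":0,"ay":0,"az":0},{"hand":0.015,"tx":0,"ty":0,"tz":0.001,"ax":0,"ay":0,"az":0}]'
python3 -c "
from h import *
goto(548.8,-245.8,243,1.676);print(observe()['moment'])"
```

```text
clock: 10.4
tool_pos: [548.7, -245.7, 246.0]
ee_rot: [-3.141, 0.0, 1.676]
wrist_force: [-0.0, 0.5, -2.9]
gripper_width: 26.8
pose [ 548.7 -245.7  246. ] shift mm [-0.1  0.1  3. ] rot [-0.0001  0.      0.0001] | shift in target axes [-0.1  0.1  3. ]
clock: 10.6
tool_pos: [548.6, -245.7, 242.7]
ee_rot: [-3.141, -0.0, 1.676]
wrist_force: [0.3, 0.1, -3.2]
gripper_width: 27.2
pose [ 548.6 -245.7  242.7] shift mm [-0.1  0.1 -0.3] rot [-0.0002 -0.      0.0001] | shift in target axes [-0.1  0.1 -0.3]
[-0.02974627  0.04271685 -0.0125275 ]
```

```bash

python3 -m crank '[{"hand":0.015,"tx":0,"ty":0,"tz":0.0015,"ax":0,"ay":0,"az":0},{"hand":0.015,"tx":0,"ty":0,"tz":0.0015,"ax":0,"ay":0,"az":0},{"hand":0.015,"tx":0,"ty":0,"tz":0.001,"ax":0,"ay":0,"az":0}]' 100
python3 -c "
from h import *
goto(548.8,-245.8,236,1.676);print(observe()['moment'])"
python3 -m crank '[{"hand":0.015,"tx":0,"ty":0,"tz":0.0015,"ax":0,"ay":0,"az":0},{"hand":0.015,"tx":0,"ty":0,"tz":0.001,"ax":0,"ay":0,"az":0}]'
python3 -c "
from h import *
goto(548.8,-245.8,235,1.676);print(observe()['moment'])"
```

```text
clock: 10.9
tool_pos: [548.7, -245.7, 239.1]
ee_rot: [3.141, 0.0, 1.676]
wrist_force: [-1.9, 0.8, 3.5]
gripper_width: 26.8
pose [ 548.7 -245.7  239.1] shift mm [-0.1  0.1  3.1] rot [0.0001 0.0002 0.0001] | shift in target axes [-0.1  0.1  3.1]
[ 0.2424278   0.56735891 -0.00470516]
clock: 11.1
tool_pos: [548.6, -245.7, 237.6]
ee_rot: [3.141, 0.0, 1.676]
wrist_force: [-3.2, 1.2, 4.6]
gripper_width: 26.4
pose [ 548.6 -245.7  237.6] shift mm [-0.1  0.2  2.6] rot [0.0006 0.0004 0.0001] | shift in target axes [-0.1  0.2  2.6]
[0.29484705 0.70893711 0.00117125]
```

```bash

python3 -m crank '[{"hand":0.015,"tx":0,"ty":-0.0006,"tz":0.0015,"ax":0,"ay":0,"az":0},{"hand":0.015,"tx":0,"ty":-0.0003,"tz":0.0015,"ax":0,"ay":0,"az":0}]'
python3 -c "
from h import *
goto(548.8,-245.8,235,1.676);print(observe()['moment'])"
python3 -m crank '[{"hand":0.015,"tx":0,"ty":0,"tz":0.0015,"ax":0,"ay":0,"az":0},{"hand":0.015,"tx":0,"ty":0,"tz":0.0015,"ax":0,"ay":0,"az":0}]'
python3 -c "
from h import *
goto(548.8,-245.8,235,1.676);print(observe()['moment'])"
```

```text
clock: 11.3
tool_pos: [548.2, -245.7, 235.9]
ee_rot: [3.139, 0.001, 1.676]
wrist_force: [-2.7, 1.5, 6.8]
gripper_width: 26.9
pose [ 548.2 -245.7  235.9] shift mm [-0.1  0.6  0.9] rot [0.0028 0.0006 0.0002] | shift in target axes [-0.1  0.6  0.9]
[ 0.42426171  0.7934091  -0.03868245]
clock: 11.5
tool_pos: [548.1, -245.7, 235.1]
ee_rot: [3.138, 0.001, 1.676]
wrist_force: [-7.6, 3.7, 20.6]
gripper_width: 26.6
pose [ 548.1 -245.7  235.1] shift mm [-0.2  0.6  0.1] rot [0.0035 0.0011 0.0003] | shift in target axes [-0.2  0.6  0.1]
[ 0.82280479  2.08672931 -0.05285245]
```

```bash

python3 -m crank '[{"hand":0.015,"tx":0,"ty":-0.0003,"tz":0.0012,"ax":0.004,"ay":0.001,"az":0},{"hand":0.015,"tx":0,"ty":-0.0003,"tz":0.0015,"ax":0.004,"ay":0.001,"az":0}]'
python3 - <<'E'
from h import *
goto(548.8,-245.8,235,1.676);print(observe()['moment'])
T=pose();im=snapshot("wrist")[:,:,::-1].copy();cv2.imwrite("pics/w6.png",im)
s=snapshot("scene")[:,:,::-1].copy()
cv2.imwrite("pics/s6.png",cv2.resize(s[190:310,240:400],None,fx=5,fy=5,interpolation=cv2.INTER_CUBIC))
print(observe()['wrist_force'],observe()['tool_pos'])
E
```

```text
clock: 11.7
tool_pos: [548.7, -245.8, 235.1]
ee_rot: [3.142, -0.0, 1.677]
wrist_force: [-1.9, 2.7, 11.5]
gripper_width: 26.9
pose [ 548.7 -245.8  235.1] shift mm [-0.   0.1  0.1] rot [ 0.     -0.      0.0005] | shift in target axes [-0.   0.1  0.1]
[ 0.52627972  0.51765553 -0.00539269]
[-2.01750466  1.98927751  9.61794035] [ 548.69027473 -245.7876844   235.09692507]
```

View pics/w6.png

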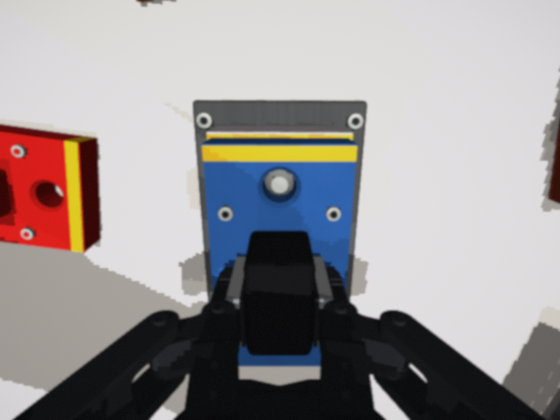

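View pics/s6.png

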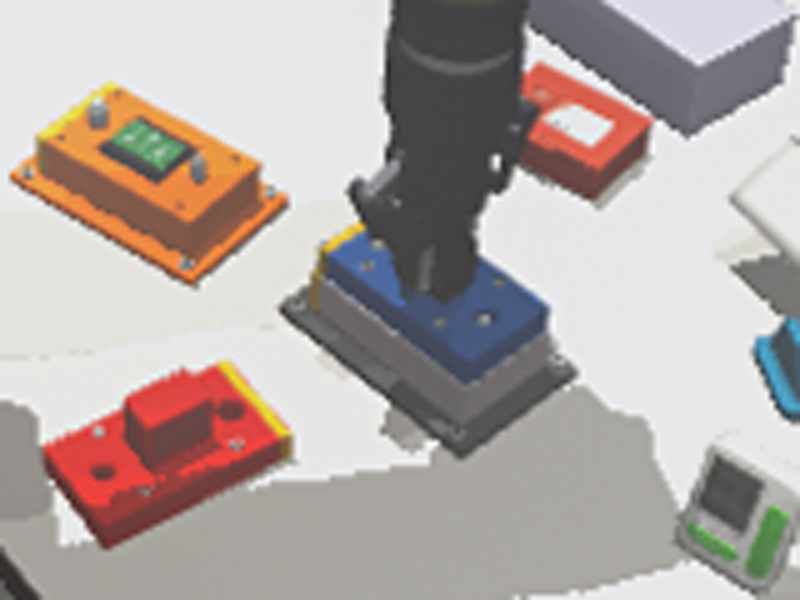

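```bash

python3 -m crank '[{"hand":0.015,"tx":0,"ty":0,"tz":0.0015,"ax":0.001,"ay":0,"az":0},{"hand":0.015,"tx":0,"ty":-0.0002,"tz":0.002,"ax":0.002,"ay":0,"az":0}]'
python3 -c "
from h import *
goto(548.8,-245.8,235,1.676);print(observe()['moment'])"
python3 -m crank '[{"hand":0.015,"tx":0,"ty":-0.0002,"tz":0.0025,"ax":0.002,"ay":0,"az":0}]'
python3 -c "
from h import *
goto(548.8,-245.8,235,1.676);print(observe()['moment'])
for i in range(4):
  snapshot('top');o=observe();print(o['clock'],o['wrist_force'].round(1),o['tool_pos'].round(2),o['gripper_width'])"
```

```text
clock: 12.0
tool_pos: [548.8, -245.7, 235.1]
ee_rot: [-3.141, 0.001, 1.677]
wrist_force: [-6.7, 4.0, 18.8]
gripper_width: 26.7
pose [ 548.8 -245.7  235.1] shift mm [-0.1 -0.   0.1] rot [-0.0006  0.0005  0.0006] | shift in target axes [-0.1 -0.   0.1]
[ 0.8716664   1.28759063 -0.00731921]
clock: 12.1
tool_pos: [548.9, -245.6, 235.1]
ee_rot: [-3.141, 0.001, 1.677]
wrist_force: [-9.0, 4.8, 23.8]
gripper_width: 26.6
pose [ 548.9 -245.6  235.1] shift mm [-0.2 -0.1  0.1] rot [-0.0008  0.0009  0.0007] | shift in target axes [-0.2 -0.1  0.1]
[ 1.00972428e+00  1.71672299e+00 -1.29928780e-03]
12.15 [-7.1  3.7 20. ] [ 548.86 -245.61  235.1 ] 26.694271394751766
12.2 [-6.8  3.1 19.4] [ 548.81 -245.62  235.09] 26.454641640681363
12.25 [-7.6  3.9 20.1] [ 548.82 -245.63  235.08] 26.331426515791645
12.3 [-7.7  5.1 19.6] [ 548.82 -245.63  235.1 ] 27.02590630358998
```

```bash
python3 -c "
from h import *
print(job_done());o=observe();print(o['clock'],o['wrist_force'].round(1),o['tool_pos'].round(2))"
```

```text
the job is handed in; nothing more can be done
None
the job is handed in; nothing more can be done
```

The chip holder is closed, and the arm was still holding it pressed shut when I handed the job in at about 12.3 s of the 40 s. The hand-in gave no verdict, so this rests on my own last checks.

I picked up the blue half by its handle, turned it about 22° to match the yellow ends, lowered it over the dowels in small steps and pressed it down.

**Seating:** the tool stopped hard at 235.1 mm. That is 38.0 mm above its height at the grasp, so the underside sits at land height to within the measuring accuracy. The tool's tilt was about 0.001 rad.

**Push:** it held steady at about 20 N for the last 0.2 s. That is well above the spring force, with the gripper still closed on the handle and a grip of 100 N set.

**Pictures:** the last wrist and scene pictures, taken just before the final firmer push, show the following:
- The thick dowel stands in its hole.
- The yellow ends match and the halves meet.
- The blue half had not slipped in the grip.
- The slide box, timer and look-alikes are where they were.

The other bystanders were not in view; the gripper did not go near them at bench height.

**Two small disagreements:**
- My estimates of the lower half's centre differed by up to about 2 mm between views; the last one agreed to within 1 mm of where I placed it.
- A side force of about 8 N remained, so the blue half probably leans lightly on one dowel.

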